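# Heat sink under the inspection camera

### The arm

A 6-joint arm with a two-finger parallel gripper is mounted at the origin on the work surface. World frame = base frame: x ahead of the robot, y to its left, z up, the work surface at z = 0. Lengths are in mm, angles in rad, forces in N, time in s.
With the tool pointing down it reaches from about 325 to 900 mm from the base axis. Payload 3.5 kg.
Tool frame: the origin (TCP) lies midway between the tips of the shut fingers; the grasp point (between the pads) lies 19 mm behind it (bot.hold_point_z is the distance from the TCP to the grasp point, in mm); z points along the fingers, y is the line along which they close (so a half turn about z gives the same grasp; the last joint's range is limited). The gripper opens to 85 mm and grips with 20 to 120 N. Pads are 22 mm wide; open, the fingers measure 114 mm over their backs; the gripper's body (76 mm by 85 mm) begins 54 mm behind the grasp point. The pads swing forward as they close: fully open they stand 13 mm farther back than shut.
Start: joints at [1.171, 0.276, -0.026, 1.268, 0, 1.467], TCP at [182.795, 597.669, 231.313] pointing down, gripper open.
Joint ranges: [-3.12, 3.12], [-0.85, 1.88], [-1.08, 1.24], [-1.95, 2.15], [-1.57, 1.53], [-3.14, 3.14]. Speed limits (rad/s): [2.57, 2.57, 3.14, 3.14, 3.14, 3.14].

### API

Orientations are given as a unit quaternion [w, x, y, z].
In Python, from cell import sense, optics, order, bot gives the robot as it stands. The module is installed in compiled form; this text tells all that it offers.
- The arm moves only by the tool send_rows, never from a script. Its argument "targets" is text: rows parted by semicolons, each of 5 numbers parted by spaces: the shift along the tool's x, y, z in units of 30 mm (1.0 is 30 mm), then the turn about the tool's z in units of 6 degrees (1.0 is 6 degrees), then the finger opening in mm, from 0 to 85.4. In form: x y z twist claw; .... A call has 1 to 8 rows; each row shifts and turns the commanded pose from where the row before left it, along the tool's axes as they then stand; what a row does not reach is not made up. A row lasts 1/12 s, in which the tool goes at most 41.7 mm and 7.16 degrees, less where a joint would pass 70% of its speed; a pose out of reach is approached as far as the arm can. A call is refused whole if a number of a shift passes 1 or a number of a turn 1, either way. A call with a gripper value outside its range is refused whole. The fingers move at their own pace and stop on an object; the grip force is fixed at half the most. Time passes only in rows, so rows that do not move let the fingers close. It gives the time, the measured TCP pose, the force, the opening and the grip force at its end, in the units of the state.
- sense(): the state, without advancing time (a new reading comes with each control period).
- optics.read_camera(name): name is "scene" or "top" or "wrist"; returns a dict with "color" (400x640x3 uint8, red, green, blue), "camera_matrix" (3x3 intrinsics, pixels), "pose" (4x4, takes a point from camera to world coordinates). Camera axes: x right, y up, looking along -z (the intrinsics and any distortion apply to the point x, -y, -z); pixel columns grow to the right and rows downward; lengths in mm; the calibration is good to about 2 mm. The wrist camera is an equidistant fisheye: a pixel r from the principal point sees the ray r / f radians off the axis. A picture is of the moment at which its call begins. There is no depth.
- order.finish_job(): hands the job in; it is judged then, once.
The state is a dict: "t": time; "joints": joint angles; "qvel": joint speeds; "tau": joint torques, N m; "tcp_pos": TCP position; "eef_rot": TCP orientation; "force": force on the tool from outside, world axes, zero at the start; "moment": the same for the moment, N m; "gripper_width": opening from 0.0 (shut) to 1.0 (fully open); "grip_force": force on a finger pad.
Only numpy, scipy, OpenCV 4.12 (cv2) and the standard library are available. Lean on these libraries where they do the work, as an engineer would, in place of code of your own. Each camera call takes 0.05 s, during which the arm holds its last target. There are 200 camera calls.

### The job

First balance the finned heat sink, base down and level, on the red dome of the inspection slide while the slide is still at its starting end, and let go of it. Then grip the yellow tab and slide the carriage along its rail until you feel its spring ball click into the notch, where the dome stands in front of the white camera, without running on to the far end stop; finish holding it there, the fingers still gripping the tab and the heat sink still balanced on the dome. Leave the jar, the spool and the circuit board alone.

Things in the scene. Friction and masses are not known exactly. Their poses are not given: they have to be found in the camera images.
- heatsink: loose aluminium heat sink, 40 to 70 g: square base 40 x 40 x 5 mm with six upright fins running along its x axis, 16 mm tall in all. Origin: centre of its underside; z up. It starts fins up on the work surface (z = 0), right (-y) of the slide, within 0.6 rad of square. It can be gripped across either pair of sides (40 mm), over its whole height.
- dome: red plastic dome fixed on the carriage, riding with it: the cap of a sphere of radius 30 mm, standing 25 mm out of the carriage's top. Origin: centre of the sphere, 39 mm above the work surface. Axes as tab. The heat sink rocks on it: set off-centre, it settles tilted, about 0.04 rad per mm.
- dome_top (a point): the topmost point of the red dome, 69 mm above the work surface: the heat sink's underside centre belongs here.
- tab: upright yellow tab on the black carriage, its handle: 16 mm thick (x), 24 mm along the rail (y), 56 mm tall, from 44 to 100 mm above the work surface, 85 mm behind the dome's centre. Origin: centre of its foot. Its y axis points along the rail in the sliding direction (from tab to dome), its x axis across the rail away from the robot. The rail stands up to 0.35 rad out of square.
- tab_grip (a point): point on the tab's axis to grip, 84 mm above the work surface, 16 mm below the tab's top.
- carriage (a joint): position of the carriage along its rail, m: 0 at the near end stop, growing along the tab's y axis to 0.13 at the far end stop. It starts between 0 and 0.02. It slides with under 1 N of drag and stays where it is left. The only notch lies somewhere between 0.05 and 0.10, different each time.
- ball (a joint): how far the hidden 12 mm spring ball under the dome's centre has dropped, m: about 0.0005 while riding on the rail's flat strip, about 0.003 when seated in the 10 mm wide V notch. It drops within 4 mm of the notch's centre, pulling the carriage in with up to about 5 N; about 6 N pushes it out again either way. Let loose within 3 mm of the notch, the carriage centres itself.
- carriage_front (a point): middle of the carriage's leading top edge, 44 mm above the work surface, 40 mm ahead of the dome's centre. Carriage: black, 74 mm wide, 145 mm long, reaching 20 mm behind the tab's centre. The white inspection camera on a fixed stand beyond the rail, 0.18 m tall, its lens 125 mm from the rail's middle line, looks straight across at the notch: with the ball in, the dome is right in front of it.
- jar: bystander, leave alone: small round jar with a blue cap, 44 mm across, 50 mm tall. Origin: centre of its underside.
- spool: bystander, leave alone: copper-coloured spool, 52 mm across, 42 mm tall. Origin: centre of its underside.
- board: bystander, leave alone: green circuit board with black chips, 60 x 100 mm, 5 mm thick, lying flat. Origin: centre of its underside.
Things that resemble listed ones, but are neither listed nor needed, are in the scene too. There is more than one size of the heatsink; the one meant has the size given above.

How it is judged:
By the outcome, as a careful person would: the job done as asked, in the order asked, and still so for the second after the job is handed in, while the arm keeps its last pose, push and grip.
It also fails if it takes over 72 s, if anything falls off the work surface, if the arm or the gripper's body presses on something with over 40 N, if the wrist force passes 120 N, or if a joint passes its speed limit or range.

## Working session

There is one attempt and no reset: what is moved stays moved. The work goes in short steps, Python scripts to look and compute and a tool call to move; the robot and the scene stay as the last step left them, time stands still between calls to the robot, and variables do not carry over. Pictures are saved under pics/ and viewed, at most 10 in all, crops included, and the job is handed in when it is done.

Besides the shell and the picture viewer there is one more tool, called after "Call:" as name(argument=value, ...) on one line, values as JSON. send_rows: Moves the arm, as the interface text tells. Its arguments: {"type":"object","properties":{"targets":{"type":"string"}},"required":["targets"]}

```bash
mkdir -p pics; python3 - <<'E'
from cell import sense, optics, order, bot
import cv2,numpy as np
for n in ("scene","top","wrist"):
    d=optics.read_camera(n); cv2.imwrite(f"pics/{n}0.png",d["color"][:,:,::-1]); print(n,d["camera_matrix"].round(1).tolist(),d["pose"].round(3).tolist())
s=sense();print(s["t"],s["tcp_pos"],s["eef_rot"],s["force"],bot.hold_point_z,s["gripper_width"])
a=cv2.imread("pics/top0.png");cv2.imwrite("pics/top0b.png",cv2.resize(a,(800,500),interpolation=cv2.INTER_CUBIC))
E
```

```text
scene [[414.8, 0.0, 323.4], [0.0, 414.8, 199.3], [0.0, 0.0, 1.0]] [[0.818, -0.465, 0.34, 994.24], [0.576, 0.671, -0.467, -563.552], [-0.011, 0.578, 0.816, 1034.818], [0.0, 0.0, 0.0, 1.0]]
top [[394.2, 0.0, 310.6], [0.0, 394.2, 199.1], [0.0, 0.0, 1.0]] [[0.008, 0.995, -0.103, 505.312], [-1.0, 0.008, 0.001, -4.471], [0.002, 0.103, 0.995, 1064.963], [0.0, 0.0, 0.0, 1.0]]
wrist [[309.7, 0.0, 323.6], [0.0, 309.7, 201.7], [0.0, 0.0, 1.0]] [[0.293, -0.915, -0.278, 111.409], [0.956, 0.28, 0.086, 619.708], [-0.001, -0.291, 0.957, 372.617], [0.0, 0.0, 0.0, 1.0]]
0.15 [182.57044968 597.11023493 230.39441914] [-2.18954254e-04  1.47873957e-01  9.89005817e-01 -8.59592861e-04] [ 0.31485045 -0.07751601 -0.54250149] 18.700000000000003 0.9994646028405508
```

View pics/top0.png

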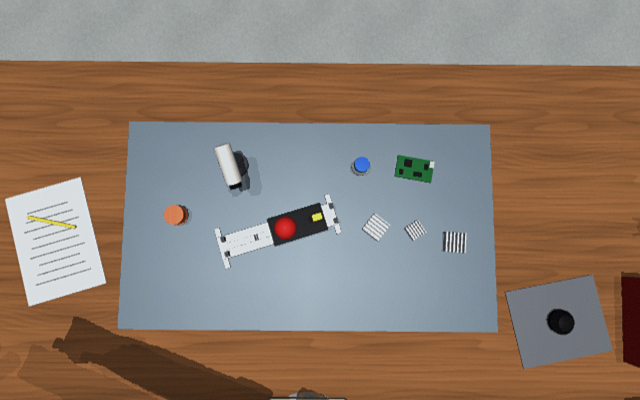

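View pics/scene0.png

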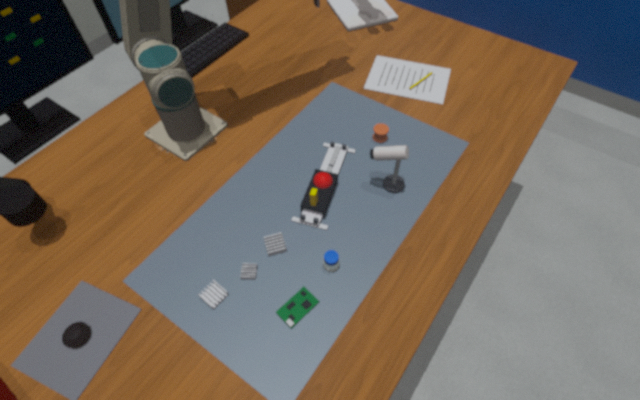

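Candidates for the heat sink in the top view: (376,227), (416,231) and (455,242). The dome is at (285,229), the tab at (317,217), and the visible notch mark on the rail is near (256,237). I'll measure all of them now.

```bash
cat > h.py <<'E'
import cv2,numpy as np
from cell import sense, optics, order, bot
def ray(d,uv):
    K,P=d["camera_matrix"],d["pose"]
    v=np.array([(uv[0]-K[0,2])/K[0,0],-(uv[1]-K[1,2])/K[1,1],-1])
    return P[:3,3],P[:3,:3]@v
def fray(d,uv):
    K,P=d["camera_matrix"],d["pose"]
    q=np.array([uv[0]-K[0,2],uv[1]-K[1,2]]);r=np.hypot(*q)+1e-9;th=r/K[0,0]
    v=np.array([q[0]/r*np.sin(th),-q[1]/r*np.sin(th),-np.cos(th)])
    return P[:3,3],P[:3,:3]@v
def plane(d,uv,z,f=ray):
    o,v=f(d,uv);return o+v*(z-o[2])/v[2]
def meet(a,b):
    A=[];B=[]
    for o,v in(a,b):
        v=v/np.linalg.norm(v);M=np.eye(3)-np.outer(v,v);A.append(M);B.append(M@o)
    return np.linalg.lstsq(np.vstack(A),np.hstack(B),rcond=None)[0]
def proj(d,p):
    K,P=d["camera_matrix"],d["pose"];c=P[:3,:3].T@(np.asarray(p,float)-P[:3,3])
    return np.array([K[0,0]*c[0]/-c[2]+K[0,2],K[1,1]*-c[1]/-c[2]+K[1,2]])
def hsv(d): return cv2.cvtColor(d["color"],cv2.COLOR_RGB2HSV)
def blobs(m,amin=15):
    cs,_=cv2.findContours(m.astype(np.uint8),cv2.RETR_EXTERNAL,cv2.CHAIN_APPROX_NONE)
    return [c for c in cs if cv2.contourArea(c)>=amin]
def cen(c):
    m=cv2.moments(c);return np.array([m['m10'],m['m01']])/m['m00']
E
python3 - <<'E'
from h import *
D={n:optics.read_camera(n) for n in("scene","top")}
H={n:hsv(D[n]) for n in D}
for n in D:
    h=H[n]; 
    red=((h[...,0]<5)|(h[...,0]>175))&(h[...,1]>180)&(h[...,2]>60)
    yel=(h[...,0]>22)&(h[...,0]<34)&(h[...,1]>180)&(h[...,2]>60)
    for nm,m in(("red",red),("yel",yel)):
        for c in blobs(m,20): 
            (x,y),r=cv2.minEnclosingCircle(c);print(n,nm,cen(c).round(1),cv2.contourArea(c),r, cv2.minAreaRect(c)[1:])
d=D["top"];g=cv2.cvtColor(d["color"],cv2.COLOR_RGB2HSV)
c=d["color"].astype(int);blue=(c[...,2]-c[...,0])  # mat is bluish
roi=np.zeros(blue.shape,bool);roi[205:265,350:480]=1
m=cv2.morphologyEx(((blue<12)&roi).astype(np.uint8),cv2.MORPH_CLOSE,np.ones((3,3)))
for k in blobs(m,60):
    pts=np.array([plane(d,p,10)[:2] for p in k[:,0,:]],np.float32)
    print("hs",cen(k).round(1),plane(d,cen(k),10).round(1),cv2.minAreaRect(pts))
a=cv2.resize(d["color"][195:270,340:480],(0,0),fx=5,fy=5,interpolation=cv2.INTER_CUBIC)
b=cv2.resize(D["scene"]["color"][225:315,190:300],(0,0),fx=3,fy=3,interpolation=cv2.INTER_CUBIC)
o=np.zeros((a.shape[0]+0,800,3),np.uint8);o[:,:a.shape[1]]=a
cv2.imwrite("pics/c1.png",a[:,:,::-1])
E
```

```text
scene red [  5.3 393. ] 104.5 12.103818893432617 ((19.0, 15.0), 90.0)
scene red [322.4 179.4] 183.5 8.655940055847168 ((16.76007080078125, 14.546475410461426), 18.434947967529297)
scene yel [313.1 192.3] 46.0 4.924529075622559 ((9.0, 6.0), 90.0)
scene yel [13.7 59.9] 34.0 5.2202534675598145 ((4.465250015258789, 10.17084789276123), 60.2551155090332)
scene yel [35.2 17.9] 33.5 4.764979362487793 ((4.472135543823242, 9.391485214233398), 63.43495178222656)
scene yel [ 6.  11.3] 43.0 5.385264873504639 ((4.919349670410156, 10.733126640319824), 63.43495178222656)
top red [284.8 227.4] 358.0 11.186339378356934 ((21.0, 21.0), 90.0)
hs [454.1 241.7] [ 503.4 -389.1   10. ] ((503.6499938964844, -388.96044921875), (59.06614303588867, 51.713008880615234), 85.30284118652344)
hs [414.6 229.8] [ 534.3 -284.2   10. ] ((534.0884399414062, -284.2451171875), (40.307289123535156, 41.44899368286133), 34.404449462890625)
hs [375.5 226.7] [ 541.7 -179.9   10. ] ((541.74951171875, -180.20994567871094), (53.59461212158203, 53.86319351196289), 53.226200103759766)
```

View pics/c1.png

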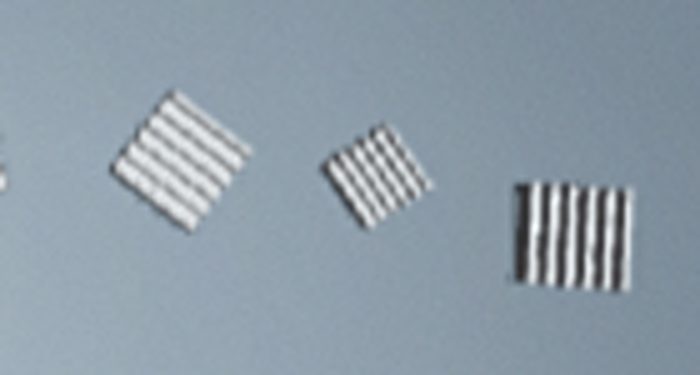

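The middle one at (416,231) measures about 40 x 41 mm, while the others are about 54 and 56 mm, and its fins run 0.6 rad from square. So it's the one I want, near (534,-284). I'm moving above it.

Call:
send_rows(targets="-0.76 -0.95 0 0 85;-0.76 -0.95 0 0 85;-0.76 -0.95 0 0 85;-0.76 -0.95 0 0 85;-0.76 -0.95 0 0 85;-0.76 -0.95 0 0 85;-0.76 -0.95 0 0 85;-0.76 -0.95 0 0 85")

```text
t: 0.92
tcp_pos: [290.7, 324.7, 231.3]
eef_rot: [0.0, 0.148, 0.989, 0.0]
force: [0.7, -0.3, -0.4]
gripper_width: 0.993
grip_force: 0.0
```

Call:
send_rows(targets="-0.76 -0.95 0 0 85;-0.76 -0.95 0 0 85;-0.76 -0.95 0 0 85;-0.76 -0.95 0 0 85;-0.76 -0.95 0 0 85;-0.76 -0.95 0 0 85;-0.76 -0.95 0 0 85;-0.76 -0.95 0 0 85")

```text
t: 1.58
tcp_pos: [398.5, 53.1, 231.6]
eef_rot: [0.0, 0.148, 0.989, 0.0]
force: [1.0, 0.0, 0.3]
gripper_width: 0.995
grip_force: 0.0
```

Call:
send_rows(targets="-0.76 -0.95 0 0 85;-0.76 -0.95 0 0 85;-0.76 -0.95 0 0 85;-0.76 -0.95 0 0 85;-0.76 -0.95 0 0 85;-0.76 -0.95 0 0 85;-0.76 -0.95 0 0 85;-0.76 -0.95 0 0 85")

```text
t: 2.25
tcp_pos: [506.2, -218.3, 231.2]
eef_rot: [-0.0, 0.148, 0.989, 0.0]
force: [0.5, 0.2, 0.3]
gripper_width: 0.994
grip_force: 0.0
```

Call:
send_rows(targets="-0.76 -0.95 0 0 70;-0.76 -0.95 0 0 70;0 0 0.5 1 70;0 0 0.5 1 70;0 0 0.5 1 70;0 0 0.5 1 70;0 0 0.5 1 70;0 0 0.5 1 70")

```text
t: 2.92
tcp_pos: [532.8, -284.3, 140.4]
eef_rot: [-0.0, 0.449, 0.894, 0.0]
force: [-0.4, 0.4, -0.0]
gripper_width: 0.818
grip_force: 0.0
```

```bash
cat >> h.py <<'E'
from scipy.spatial.transform import Rotation as Ro
def tool():
    s=sense();q=s["eef_rot"];R=Ro.from_quat([q[1],q[2],q[3],q[0]]).as_matrix()
    print("t",round(s["t"],2),"tcp",np.round(s["tcp_pos"],1),"yang",round(np.degrees(np.arctan2(R[1,1],R[0,1])),2),"tilt",np.round(R[:2,2],4),"w",round(s["gripper_width"],3),"grip",np.round(s["grip_force"],1),"F",np.round(s["force"],1))
    return s,R
E
python3 - <<'E'
from h import *
s,R=tool()
d=optics.read_camera("wrist");c=d["color"]
cv2.imwrite("pics/w1.png",c[:,:,::-1])
E
```

```text
t 2.92 tcp [ 532.8 -284.3  140.4] yang 36.69 tilt [-0.0003  0.0002] w 0.818 grip 0.0 F [-0.4  0.4 -0. ]
```

View pics/w1.png

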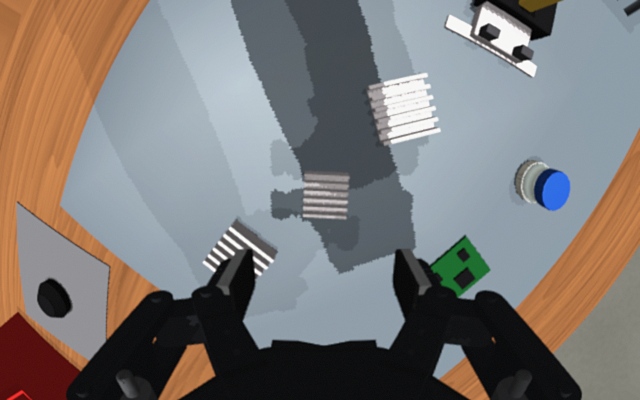

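The wrist view shows the six-finned 40 mm sink at (326,196), almost square to the jaws, with the larger ones at (404,108) and (240,250). I'll refine its pose here.

```bash
python3 - <<'E'
from h import *
s,R=tool()
d=optics.read_camera("wrist");c=d["color"].astype(int)
m=((c[...,2]-c[...,0])<8);roi=np.zeros(m.shape,bool);roi[160:235,290:365]=1
m=cv2.morphologyEx((m&roi).astype(np.uint8),cv2.MORPH_CLOSE,np.ones((5,5)))
k=max(blobs(m,60),key=cv2.contourArea)
print(cv2.boundingRect(k),cv2.minAreaRect(k))
for z in(5,12,16):
    pts=np.array([plane(d,p,z,fray)[:2] for p in k[:,0,:]],np.float32)
    (cx,cy),wh,a=cv2.minAreaRect(pts)
    e=R.T@np.array([cx-s["tcp_pos"][0],cy-s["tcp_pos"][1],0])
    print(z,(round(cx,1),round(cy,1)),wh,a,"tool off",e.round(1))
E
```

```text
t 2.97 tcp [ 530.9 -283.   137. ] yang 36.51 tilt [-0.0048  0.0033] w 0.82 grip 0.0 F [-1.4  1.1 -1.5]
(303, 174, 49, 50) ((326.7178955078125, 198.5136260986328), (46.28469467163086, 47.71938705444336), 3.5763344764709473)
5 (536.5, -285.2) (42.578426361083984, 45.993499755859375) 33.20895004272461 tool off [-5.1  3.2 -0. ]
12 (535.3, -283.6) (41.49369812011719, 44.82179260253906) 33.208980560302734 tool off [-3.1  3.1 -0. ]
16 (534.6, -282.7) (40.8738899230957, 44.15224838256836) 33.20895004272461 tool off [-1.9  3.1 -0. ]
```

Call:
send_rows(targets="-0.05 0.08 0 0.47 65;0 0 0.9 0 65;0 0 0.9 0 65;0 0 0.9 0 65;0 0 0.8 0 65;0 0 0.5 0 65;0 0 0.3 0 65;0 0 0 0 65")

```text
t: 3.68
tcp_pos: [534.7, -283.3, 10.9]
eef_rot: [-0.002, 0.467, 0.884, 0.0]
force: [-0.7, 0.4, 0.6]
gripper_width: 0.76
grip_force: 0.0
```

```bash
python3 - <<'E'
from h import *
s,R=tool()
d=optics.read_camera("wrist");c=d["color"]
cv2.imwrite("pics/w2.png",cv2.resize(c[120:340,180:470],(0,0),fx=2.5,fy=2.5)[:,:,::-1])
tool()
E
```

```text
t 3.68 tcp [ 534.7 -283.3   10.9] yang 34.27 tilt [-0.0026  0.0018] w 0.76 grip 0.0 F [-0.7  0.4  0.6]
t 3.73 tcp [ 535.7 -284.    12.3] yang 34.25 tilt [-0.0007  0.0005] w 0.758 grip 0.0 F [-0.1  0.5  0.1]
```

View pics/w2.png

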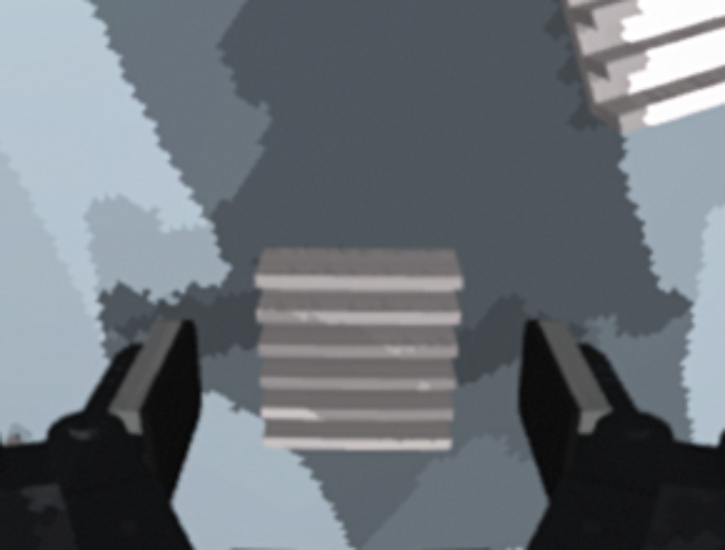

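```bash
python3 - <<'E'
from h import *
s,R=tool()
d=optics.read_camera("wrist")
for (u,v,z) in((360,278,16),(360,450,16),(360,250,0),(258,283,16),(462,283,16)):
    p=plane(d,(180+u/2.5,120+v/2.5),z,fray); print((u,v,z),(R.T@(p-s["tcp_pos"])).round(1),p.round(1))
E
```

```text
t 3.73 tcp [ 535.7 -284.    12.3] yang 34.25 tilt [-0.0007  0.0005] w 0.758 grip 0.0 F [-0.1  0.5  0.1]
(360, 278, 16) [18.   0.6 -3.7] [ 526.  -268.8   16. ]
(360, 450, 16) [-22.3   0.6  -3.7] [ 548.7 -302.1   16. ]
(360, 250, 0) [17.9  0.6 12.3] [ 526.1 -268.9    0. ]
(258, 283, 16) [ 16.9 -19.3  -3.7] [ 510.2 -280.9   16. ]
(462, 283, 16) [16.9 20.4 -3.7] [ 543.1 -258.5   16. ]
```

Call:
send_rows(targets="-0.07 0 0.15 0 60;0 0 0 0 60;0 0 0 0 60")

```text
t: 4.03
tcp_pos: [537.7, -286.4, 8.8]
eef_rot: [0.001, 0.468, 0.884, -0.0]
force: [0.2, -0.1, 0.6]
gripper_width: 0.705
grip_force: 0.0
```

Call:
send_rows(targets="0 0 0.1 0 60;0 0 0 0 60;0 0 0 0 35;0 0 0 0 30;0 0 0 0 30;0 0 0 0 30;0 0 0 0 30;0 0 0 0 30")

```text
t: 4.7
tcp_pos: [537.3, -286.0, 5.3]
eef_rot: [0.0, 0.468, 0.884, -0.0]
force: [-0.9, -0.4, 4.5]
gripper_width: 0.438
grip_force: 60.2
```

```bash
python3 - <<'E'
from h import *
tool()
E
```

```text
t 4.7 tcp [ 537.3 -286.     5.3] yang 34.18 tilt [ 0.0006 -0.0003] w 0.438 grip 60.2 F [-0.9 -0.4  4.5]
```

Call:
send_rows(targets="0 0 -0.3 0 30;0 0 -0.7 0 30;0 0 -1 0 30;0 0 -1 0 30;0 0 -1 0 30;0 0 -1 0 30;0 0 0 0 30;0 0 0 0 30")

```text
t: 5.37
tcp_pos: [538.5, -286.9, 157.6]
eef_rot: [0.003, 0.468, 0.884, -0.0]
force: [0.1, -0.7, -1.7]
gripper_width: 0.44
grip_force: 60.2
```

```bash
python3 - <<'E'
from h import *
s,R=tool()
D={n:optics.read_camera(n) for n in("scene","top","wrist")}
P={}
for n in("scene","top"):
    d=D[n];h=hsv(d)
    red=((h[...,0]<6)|(h[...,0]>174))&(h[...,1]>150)&(h[...,2]>50); red[:, :200]=0; red[:,400:]=0; red[300:]=0
    yel=(h[...,0]>20)&(h[...,0]<36)&(h[...,1]>120)&(h[...,2]>50); yel[:,:250]=0;yel[:,400:]=0;yel[:150]=0;yel[300:]=0
    c=max(blobs(red,20),key=cv2.contourArea);e=cv2.fitEllipse(c);P[n]=e[0]
    print(n,"dome",cen(c),e,plane(d,e[0],39).round(1),plane(d,e[0],44).round(1))
    for c in blobs(yel,8):print(n,"tab",cen(c),cv2.boundingRect(c),cv2.minAreaRect(c),plane(d,cen(c),100).round(1))
print("meet",meet(ray(D["scene"],P["scene"]),ray(D["top"],P["top"])).round(1))
d=D["wrist"];cv2.imwrite("pics/w3.png",d["color"][:,:,::-1])
E
```

```text
t 5.37 tcp [ 538.5 -286.9  157.6] yang 34.17 tilt [ 0.0044 -0.003 ] w 0.44 grip 60.2 F [ 0.1 -0.7 -1.7]
scene dome [322.33554084 179.69168506] ((322.3281555175781, 179.6953582763672), (15.565723419189453, 18.748157501220703), 95.54763793945312) [534.2  64.2  39. ] [536.5  61.   44. ]
scene tab [313.24152542 195.61440678] (309, 187, 9, 19) ((313.0, 196.0), (18.0, 8.0), 90.0) [574.  -34.5 100. ]
top dome [284.89892183 227.50089847] ((284.8956604003906, 227.50733947753906), (21.707714080810547, 21.849353790283203), 37.173423767089844) [536.6  60.3  39. ] [536.5  59.9  44. ]
top tab [316.82725061 216.67639903] (312, 212, 11, 10) ((316.7941589355469, 216.67649841308594), (8.00367546081543, 10.914102554321289), 75.96376037597656) [561.9 -21.4 100. ]
meet [536.7  60.1  45. ]
```

View pics/w3.png

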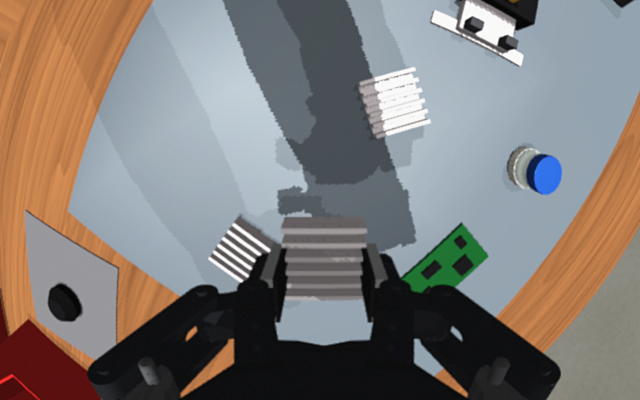

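Sink held squarely with its top face spanning roughly (282–368, 218–299); the dome triangulates to (536.6, 60.1) and tab–dome distance is 85.3 mm as it must be. Next I work out the sink's offset in the hand.

```bash
python3 - <<'E'
from h import *
s,R=tool()
d=optics.read_camera("wrist");s,R=tool()
g=cv2.cvtColor(d["color"],cv2.COLOR_RGB2GRAY)
pr=g[205:310,300:350].mean(1).round(0).astype(int);print(list(zip(range(205,310),pr)))
def tp(uv,zt):
    o,v=fray(d,uv);o=R.T@(o-s["tcp_pos"]);v=R.T@v;return (o+v*(zt-o[2])/v[2]).round(1)
for r in(297,298,299,300):print(r,tp((325,r),-10.7))
for r in(216,217,218):print(r,tp((325,r),5.3))
for r in(228,230,232,234):print(r,tp((325,r),-10.7))
E
```

```text
t 5.52 tcp [ 535.8 -285.   153.2] yang 34.18 tilt [-0.0027  0.0018] w 0.441 grip 60.2 F [-0.3 -0.5 -0.8]
t 5.57 tcp [ 535.6 -284.9  152.8] yang 34.17 tilt [-0.0032  0.0022] w 0.437 grip 60.2 F [ 0.  -0.6  0.3]
[(205, np.int64(98)), (206, np.int64(98)), (207, np.int64(98)), (208, np.int64(97)), (209, np.int64(97)), (210, np.int64(99)), (211, np.int64(104)), (212, np.int64(107)), (213, np.int64(110)), (214, np.int64(112)), (215, np.int64(111)), (216, np.int64(108)), (217, np.int64(100)), (218, np.int64(96)), (219, np.int64(97)), (220, np.int64(98)), (221, np.int64(98)), (222, np.int64(96)), (223, np.int64(96)), (224, np.int64(96)), (225, np.int64(96)), (226, np.int64(94)), (227, np.int64(102)), (228, np.int64(126)), (229, np.int64(147)), (230, np.int64(155)), (231, np.int64(155)), (232, np.int64(156)), (233, np.int64(149)), (234, np.int64(123)), (235, np.int64(103)), (236, np.int64(96)), (237, np.int64(95)), (238, np.int64(95)), (239, np.int64(96)), (240, np.int64(95)), (241, np.int64(94)), (242, np.int64(104)), (243, np.int64(128)), (244, np.int64(151)), (245, np.int64(156)), (246, np
[... 925 characters left out ...]
int64(92)), (290, np.int64(90)), (291, np.int64(92)), (292, np.int64(93)), (293, np.int64(92)), (294, np.int64(90)), (295, np.int64(96)), (296, np.int64(119)), (297, np.int64(137)), (298, np.int64(143)), (299, np.int64(148)), (300, np.int64(156)), (301, np.int64(162)), (302, np.int64(163)), (303, np.int64(162)), (304, np.int64(162)), (305, np.int64(162)), (306, np.int64(162)), (307, np.int64(162)), (308, np.int64(162)), (309, np.int64(162))]
297 [-16.    1.1 -10.7]
298 [-16.6   1.1 -10.7]
299 [-17.3   1.1 -10.7]
300 [-17.9   1.1 -10.7]
216 [22.3  1.1  5.3]
217 [21.7  1.1  5.3]
218 [21.2  1.1  5.3]
228 [ 22.1   1.1 -10.7]
230 [ 21.1   1.1 -10.7]
232 [ 20.1   1.1 -10.7]
234 [ 19.1   1.1 -10.7]
```

Call:
send_rows(targets="0 0 0 1 30;0 0 0 1 30;0 0 0 0.83 30;0.87 0.34 0 0 30;0.87 0.34 0 0 30;0.87 0.34 0 0 30;0.87 0.34 0 0 30;0.87 0.34 0 0 30")

```text
t: 6.23
tcp_pos: [545.7, -144.4, 152.9]
eef_rot: [-0.002, 0.594, 0.805, -0.0]
force: [-0.0, -0.4, -0.5]
gripper_width: 0.436
grip_force: 60.2
```

Call:
send_rows(targets="0.87 0.34 0 0 30;0.87 0.34 0 0 30;0.87 0.34 0 0 30;0.87 0.34 0 0 30;0.87 0.34 0 0 30;0 0 0 0 30;0 0 0 0 30;0 0 0 0 30")

```text
t: 6.9
tcp_pos: [556.4, -6.4, 153.6]
eef_rot: [-0.001, 0.593, 0.805, -0.001]
force: [-0.1, -0.8, 0.2]
gripper_width: 0.439
grip_force: 60.2
```

```bash
cat >> h.py <<'E'
def reds(d):
    h=hsv(d);return ((h[...,0]<6)|(h[...,0]>174))&(h[...,1]>150)&(h[...,2]>40)
E
python3 - <<'E'
from h import *
s,R=tool()
d=optics.read_camera("wrist");tool()
cv2.imwrite("pics/w4.png",d["color"][:,:,::-1])
for c in blobs(reds(d),200):
    print(cen(c),cv2.boundingRect(c),cv2.fitEllipse(c))
g=cv2.cvtColor(d["color"],cv2.COLOR_RGB2GRAY);print(g[215:305,300:350].mean(1).astype(int).tolist())
E
```

```text
t 6.9 tcp [556.4  -6.4 153.6] yang 17.22 tilt [-0.0023 -0.0002] w 0.439 grip 60.2 F [-0.1 -0.8  0.2]
t 6.95 tcp [556.6  -6.8 153.9] yang 17.16 tilt [-0.0018 -0.0002] w 0.438 grip 60.2 F [ 0.2 -0.4 -0.2]
[326.29689374 116.49973115] (290, 81, 73, 72) ((326.2989196777344, 116.50381469726562), (71.15865325927734, 72.12541198730469), 73.60259246826172)
[56, 79, 112, 119, 118, 119, 119, 116, 115, 116, 116, 114, 122, 149, 173, 181, 181, 182, 175, 146, 123, 116, 115, 115, 117, 116, 116, 126, 152, 177, 182, 180, 171, 148, 122, 114, 114, 115, 116, 115, 112, 118, 139, 158, 163, 161, 151, 132, 111, 106, 108, 110, 110, 110, 108, 116, 140, 152, 153, 150, 137, 112, 106, 109, 110, 110, 110, 109, 119, 141, 151, 154, 150, 132, 110, 107, 110, 111, 110, 108, 114, 138, 160, 174, 186, 192, 189, 187, 187, 187]
```

View pics/w4.png

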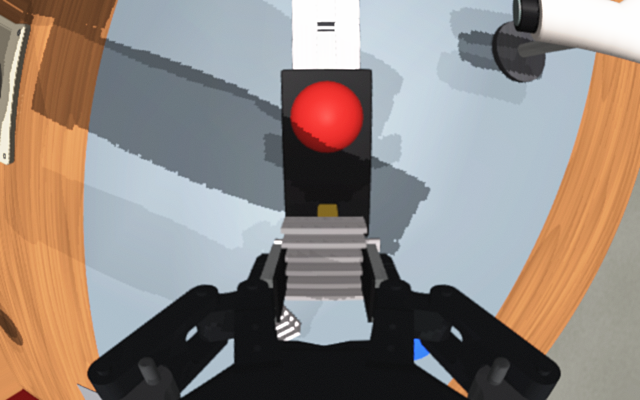

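The dome is at (326,116) with the camera almost straight above it, the sink is held below, and the rail runs parallel to image vertical. Notch marks show on the rail at (326,26).

```bash
python3 - <<'E'
from h import *
d=optics.read_camera("wrist");s,R=tool()
c=max(blobs(reds(d),200),key=cv2.contourArea)
U=[];
for p in c[:,0,:]:
    v=fray(d,p)[1];U.append(v/np.linalg.norm(v))
U=np.array(U);n=np.linalg.lstsq(U,np.ones(len(U)),rcond=None)[0];k=1/np.linalg.norm(n);n*=k
o=d["pose"][:3,3];print("cam",o.round(1),"halfangle",np.degrees(np.arccos(k)))
for z in(39,44):
    p=o+n*(z-o[2])/n[2];print(z,"dome",p.round(1),"tool",(R.T@(p-s["tcp_pos"])).round(1), "r",np.linalg.norm(p-o)*np.sqrt(1-k*k)/k)
g=cv2.cvtColor(d["color"],cv2.COLOR_RGB2GRAY).astype(int)
def tp(uv,zt):
    o,v=fray(d,uv);o=R.T@(o-s["tcp_pos"]);v=R.T@v;return (o+v*(zt-o[2])/v[2]).round(1)
for r in (231,245,260,286):print(r,g[r,274:296].tolist(),g[r,356:380].tolist())
for u,v,z in((325,227.6,-10.7),(325,216,5.3),(325,296,-10.7),(325,300,-10.7),(282,231,-10.7),(369,231,-10.7)):print(u,v,tp((u,v),z))
# notch marks
print(g[5:50,320:332].mean(1).astype(int).tolist())
for v in(22,26,30):print(v,plane(d,(326,v),30,fray).round(1))
E
```

```text
t 7.0 tcp [556.8  -7.1 154.1] yang 17.13 tilt [-0.0013 -0.0001] w 0.442 grip 60.2 F [-0.7  0.  -1.6]
cam [534.8  64.9 296.2] halfangle 6.569832419125424
39 dome [537.7  61.2  39. ] tool [ 70.9   2.  115.1] r 29.630478789914307
44 dome [537.6  61.3  44. ] tool [ 71.    1.9 110.1] r 29.054531254824216
231 [205, 205, 205, 205, 205, 204, 196, 187, 180, 181, 180, 180, 180, 180, 182, 182, 181, 181, 180, 181, 182, 181] [181, 181, 182, 183, 182, 181, 183, 182, 183, 182, 153, 74, 51, 101, 120, 120, 118, 120, 119, 120, 119, 119, 119, 120]
245 [89, 89, 91, 91, 90, 89, 100, 144, 177, 184, 183, 183, 182, 182, 180, 182, 182, 182, 180, 181, 181, 182] [183, 183, 183, 183, 184, 184, 182, 184, 183, 168, 136, 96, 87, 89, 90, 88, 90, 86, 87, 117, 190, 221, 225, 196]
260 [91, 91, 89, 75, 41, 18, 13, 14, 14, 13, 53, 121, 150, 151, 152, 152, 153, 151, 152, 151, 154, 153] [180, 180, 168, 158, 153, 151, 127, 58, 14, 9, 15, 17, 17, 33, 66, 86, 91, 91, 90, 90, 90, 89, 90, 91]
286 [20, 22, 20, 16, 16, 13, 12, 12, 12, 11, 14, 26, 80, 144, 157, 154, 154, 153, 153, 154, 154, 153] [154, 154, 155, 157, 147, 88, 34, 14, 12, 12, 15, 14, 14, 11, 15, 18, 20, 18, 43, 96, 116, 114, 100, 63]
325 227.6 [ 23.1   0.6 -10.7]
325 216 [23.1  0.7  5.3]
325 296 [-14.4   0.7 -10.7]
325 300 [-16.9   0.7 -10.7]
282 231 [ 21.4 -19.2 -10.7]
369 231 [ 21.4  20.9 -10.7]
[254, 254, 254, 254, 254, 254, 254, 254, 254, 254, 254, 254, 254, 254, 255, 255, 170, 73, 67, 73, 148, 249, 255, 221, 102, 135, 248, 255, 254, 253, 253, 253, 253, 253, 253, 253, 253, 253, 253, 253, 253, 253, 253, 253, 253]
22 [513.3 140.1  30. ]
26 [514.4 136.6  30. ]
30 [515.5 133.   30. ]
```

Call:
send_rows(targets="0.75 0.05 0 0 30;0.75 0 0 0 30;0.75 0 0 0 30;0 0 0.9 0 30;0 0 0.9 0 30;0 0 0.5 0 30;0 0 0 0 30;0 0 0 0 30")

```text
t: 7.67
tcp_pos: [537.8, 57.7, 85.0]
eef_rot: [-0.001, 0.594, 0.804, -0.001]
force: [0.6, -0.6, 0.4]
gripper_width: 0.436
grip_force: 60.2
```

```bash
python3 - <<'E'
from h import *
for i in range(3):
    d=optics.read_camera("wrist");s,R=tool()
e=optics.read_camera("scene")
a=cv2.resize(d["color"][60:320,200:450],(0,0),fx=2,fy=2)
b=cv2.resize(e["color"][130:220,280:370],(520,520),interpolation=cv2.INTER_CUBIC)[:, :300]
cv2.imwrite("pics/c5.png",np.hstack([a,b])[:,:,::-1])
E
```

```text
t 7.72 tcp [539.2  57.8  86.2] yang 17.12 tilt [ 0.0003 -0.0001] w 0.442 grip 60.2 F [-0.6  0.7 -0.1]
t 7.77 tcp [539.9  57.9  87. ] yang 17.13 tilt [ 0.002  -0.0001] w 0.438 grip 60.2 F [ 0.7  0.4 -0.7]
t 7.82 tcp [540.3  58.   87.4] yang 17.14 tilt [ 0.003 -0.   ] w 0.44 grip 60.2 F [ 0.6 -0.1 -1.1]
```

View pics/c5.png

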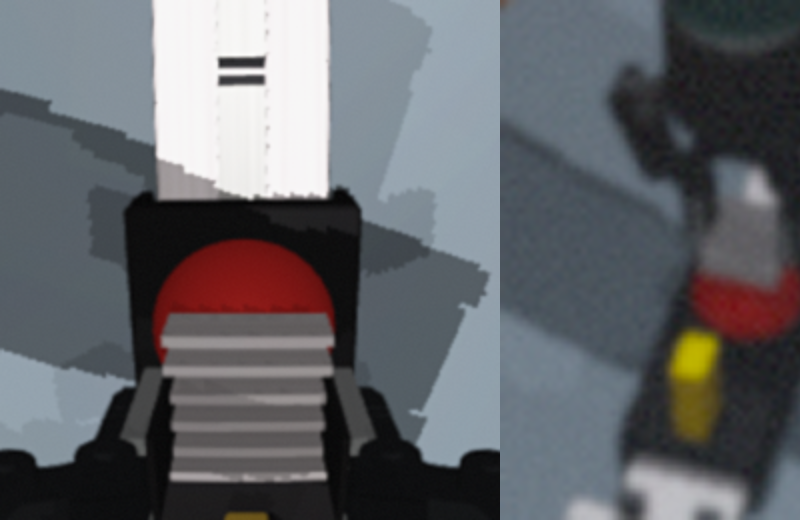

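Call:
send_rows(targets="0 0 0 0 30;0 0 0 0 30;0 0 0 0 30;0 0 0 0 30;0 0 0 0 30;0 0 0 0 30;0 0 0 0 30;0 0 0 0 30")

```text
t: 8.53
tcp_pos: [538.6, 58.6, 85.7]
eef_rot: [-0.0, 0.593, 0.805, -0.0]
force: [0.1, 0.7, 0.3]
gripper_width: 0.445
grip_force: 60.2
```

```bash
cat > m.py <<'E'
from h import *
from scipy.optimize import least_squares
def dome_wrist(d,vmax):
    """sphere (r 30, centre z 39) from its visible outline arc above row vmax; arc = carriage-plane circle or tangent cone"""
    c=max(blobs(reds(d),200),key=cv2.contourArea)[:,0,:]
    c=c[c[:,1]<vmax]
    o=d["pose"][:3,3];V=np.array([fray(d,p)[1] for p in c]);V/=np.linalg.norm(V,axis=1)[:,None]
    def f(q):
        w=np.array([q[0],q[1],39])-o; t=V@w
        P=o+V*t[:,None];dist=np.linalg.norm(P-np.array([q[0],q[1],39]),axis=1)
        low=P[:,2]<44
        Q=o+V*((44-o[2])/V[:,2])[:,None];r=np.hypot(Q[:,0]-q[0],Q[:,1]-q[1])
        return np.where(low,r-29.58,dist-30)+q[2]
    r=least_squares(f,[537,60,0]);return r.x,np.sqrt(np.mean(r.fun**2)),len(c)
E
python3 - <<'E'
from m import *
for i in range(2):
    d=optics.read_camera("wrist");s,R=tool()
x,e,n=dome_wrist(d,205);print("dome",x.round(2),e,n,"tool",(R.T@(np.r_[x[:2],39]-s["tcp_pos"])).round(2))
g=cv2.cvtColor(d["color"],cv2.COLOR_RGB2GRAY).astype(int)
def tp(uv,zt):
    o,v=fray(d,uv);o=R.T@(o-s["tcp_pos"]);v=R.T@v;return (o+v*(zt-o[2])/v[2]).round(1)
print(g[208:305,300:350].mean(1).astype(int).tolist())
print(g[245,274:296].tolist(),g[245,356:380].tolist())
for u,v,z in((325,227.6,-10.7),(325,216,5.3),(325,300,-10.7),(281,245,-10.7),(366,245,-10.7)):print(u,v,tp((u,v),z))
E
```

```text
t 8.58 tcp [538.7  58.6  85.8] yang 17.2 tilt [-0.0001 -0.0001] w 0.44 grip 60.2 F [ 0.3 -0.1  0.7]
t 8.63 tcp [538.7  58.6  85.8] yang 17.2 tilt [-0.0001 -0.    ] w 0.441 grip 60.2 F [-0.1 -0.2 -0.2]
dome [5.3769e+02 6.1510e+01 4.5000e-01] 0.1846158244959867 87 tool [ 3.03 -0.1  46.77]
[55, 55, 56, 56, 55, 52, 49, 49, 66, 91, 94, 94, 95, 95, 93, 92, 93, 93, 92, 98, 121, 141, 148, 148, 148, 143, 117, 98, 92, 91, 92, 93, 93, 92, 100, 122, 145, 149, 147, 139, 120, 97, 90, 90, 91, 92, 91, 89, 94, 111, 127, 132, 129, 122, 105, 89, 84, 86, 87, 88, 87, 86, 92, 113, 123, 124, 121, 109, 89, 84, 86, 88, 87, 87, 87, 95, 113, 122, 124, 121, 105, 87, 85, 88, 88, 87, 86, 91, 110, 129, 140, 139, 109, 49, 25, 28, 29]
[71, 71, 72, 72, 69, 69, 78, 118, 147, 151, 150, 149, 149, 149, 148, 150, 148, 148, 149, 149, 149, 149] [149, 148, 149, 150, 150, 150, 150, 151, 151, 140, 110, 79, 68, 71, 71, 71, 72, 71, 73, 68, 42, 22, 30, 57]
325 227.6 [ 22.7   0.7 -10.7]
325 216 [22.7  0.8  5.3]
325 300 [-17.4   0.8 -10.7]
281 245 [ 13.8 -19.9 -10.7]
366 245 [ 13.8  20.  -10.7]
```

The arm has settled: the dome is at tool (3.0,-0.1) and the sink's centre at (2.65,0.05), so they match within 0.4 mm. I'm lowering to contact.

Call:
send_rows(targets="0.01 -0.01 0.1 0 30;0 0 0.1 0 30;0 0 0.1 0 30;0 0 0 0 30;0 0 0 0 30;0 0 0 0 30;0 0 0 0 30;0 0 0 0 30")

```text
t: 9.3
tcp_pos: [538.5, 58.8, 77.0]
eef_rot: [0.0, 0.593, 0.805, 0.0]
force: [-0.5, 0.8, -0.6]
gripper_width: 0.438
grip_force: 60.2
```

Call:
send_rows(targets="0 0 0.05 0 30;0 0 0 0 30;0 0 0 0 30;0 0 0 0 30;0 0 0 0 30;0 0 0 0 30;0 0 0 0 30;0 0 0 0 30")

```text
t: 9.97
tcp_pos: [538.4, 58.8, 75.3]
eef_rot: [0.0, 0.593, 0.805, 0.0]
force: [-0.3, -0.4, -1.4]
gripper_width: 0.437
grip_force: 60.2
```

```bash
python3 - <<'E'
from h import *
s,R=tool();print(s["moment"].round(3))
E
```

```text
t 9.97 tcp [538.4  58.8  75.3] yang 17.19 tilt [0.0001 0.    ] w 0.437 grip 60.2 F [-0.3 -0.4 -1.4]
[ 0.002 -0.01  -0.037]
```

Call:
send_rows(targets="0 0 0.025 0 30;0 0 0 0 30;0 0 0 0 30;0 0 0 0 30;0 0 0 0 30")

```text
t: 10.38
tcp_pos: [538.4, 58.8, 74.6]
eef_rot: [0.0, 0.593, 0.805, 0.0]
force: [-0.1, -0.7, -1.1]
gripper_width: 0.438
grip_force: 60.2
```

Call:
send_rows(targets="0 0 0.015 0 30;0 0 0 0 30;0 0 0 0 30;0 0 0 0 30;0 0 0 0 30")

```text
t: 10.8
tcp_pos: [538.5, 58.8, 74.2]
eef_rot: [0.0, 0.593, 0.805, 0.0]
force: [-0.4, -0.6, 1.7]
gripper_width: 0.439
grip_force: 60.4
```

```bash
python3 - <<'E'
from h import *
s,R=tool();print(s["moment"].round(3))
E
```

```text
t 10.8 tcp [538.5  58.8  74.2] yang 17.19 tilt [0.0002 0.    ] w 0.439 grip 60.4 F [-0.4 -0.6  1.7]
[-0.026  0.068 -0.036]
```

Call:
send_rows(targets="0 0 0 0 40;0 0 0 0 42;0 0 0 0 44;0 0 0 0 46;0 0 0 0 50;0 0 0 0 55;0 0 0 0 60;0 0 0 0 60")

```text
t: 11.47
tcp_pos: [538.3, 58.8, 74.1]
eef_rot: [-0.0, 0.593, 0.805, -0.0]
force: [0.2, -0.0, 0.4]
gripper_width: 0.703
grip_force: 0.0
```

```bash
python3 - <<'E'
from h import *
s,R=tool()
d=optics.read_camera("wrist");e=optics.read_camera("scene")
a=cv2.resize(d["color"][60:320,200:450],(0,0),fx=2,fy=2)
b=cv2.resize(e["color"][130:220,280:370],(520,520),interpolation=cv2.INTER_CUBIC)[:, :300]
cv2.imwrite("pics/c6.png",np.hstack([a,b])[:,:,::-1])
E
```

```text
t 11.47 tcp [538.3  58.8  74.1] yang 17.19 tilt [-0.  0.] w 0.703 grip 0.0 F [ 0.2 -0.   0.4]
```

View pics/c6.png

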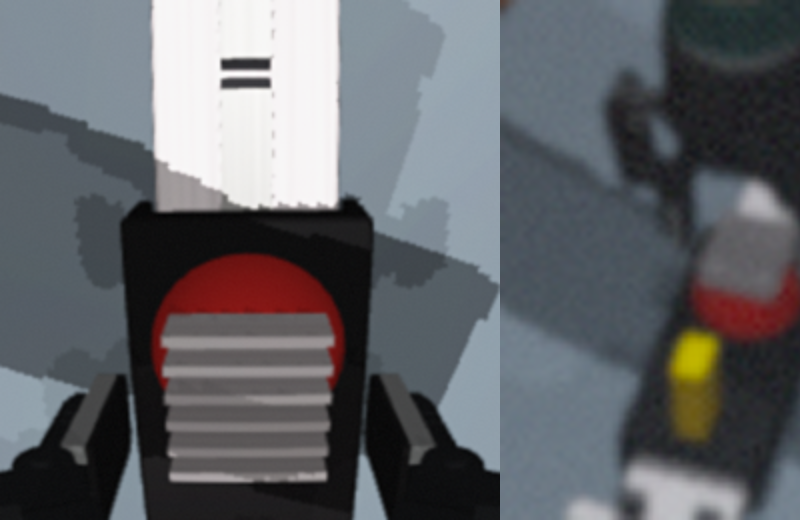

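The sink is released and resting on the dome. To get its tilt I'll compare its fin rows with the held, level view.

```bash
python3 - <<'E'
from m import *
d=optics.read_camera("wrist");s,R=tool()
g=cv2.cvtColor(d["color"],cv2.COLOR_RGB2GRAY).astype(int)
print(g[208:305,300:350].mean(1).astype(int).tolist())
for a,b in((290,305),(345,358)):
    print(g[222:240,a:b].mean(1).astype(int).tolist())
print(g[245,274:296].tolist(),g[245,356:380].tolist())
x,e,n=dome_wrist(d,205);print("dome",x.round(2),e,n,"tool",(R.T@(np.r_[x[:2],39]-s["tcp_pos"])).round(2))
E
```

```text
t 11.62 tcp [538.3  58.8  74.1] yang 17.19 tilt [-0. -0.] w 0.698 grip 0.0 F [-0.6 -0.4  0.1]
[52, 53, 53, 54, 54, 54, 52, 51, 67, 91, 95, 94, 95, 95, 93, 92, 93, 93, 92, 98, 121, 141, 149, 149, 149, 144, 118, 99, 93, 91, 92, 94, 93, 92, 101, 123, 146, 150, 148, 140, 120, 98, 90, 90, 91, 92, 92, 90, 92, 107, 129, 136, 134, 126, 107, 89, 84, 86, 87, 88, 88, 86, 91, 109, 120, 124, 124, 114, 91, 84, 86, 87, 88, 88, 87, 92, 108, 121, 125, 122, 107, 89, 85, 87, 88, 88, 86, 91, 111, 131, 144, 147, 124, 54, 17, 21, 23]
[93, 91, 93, 93, 93, 99, 122, 142, 148, 148, 148, 143, 123, 103, 93, 91, 92, 93]
[93, 92, 93, 93, 93, 100, 123, 142, 149, 149, 150, 142, 116, 99, 93, 91, 92, 94]
[18, 19, 18, 29, 38, 37, 58, 113, 146, 152, 149, 150, 150, 150, 149, 149, 150, 150, 149, 151, 149, 150] [150, 150, 150, 150, 151, 151, 150, 151, 150, 137, 102, 56, 35, 34, 25, 19, 17, 17, 15, 15, 17, 16, 17, 14]
dome [5.3781e+02 6.1020e+01 3.0000e-02] 0.18085844503274998 79 tool [ 2.28  0.15 35.11]
```

It's level, with rows unchanged to within 0.1 px. Now straight up, then back over the tab.

Call:
send_rows(targets="0 0 -0.1 0 60;0 0 -0.2 0 60;0 0 -0.3 0 60;0 0 -0.5 0 60;0 0 -0.6 0 60;0 0 -0.7 0 60;0 0 -0.3 0 60;0 0 0 0 60")

```text
t: 12.28
tcp_pos: [541.0, 58.8, 158.7]
eef_rot: [0.003, 0.593, 0.805, 0.002]
force: [-0.1, 0.2, 1.2]
gripper_width: 0.703
grip_force: 0.0
```

Call:
send_rows(targets="-0.5 0 0 0 60;-0.7 0 0 0 60;-0.7 0 0 0 60;-0.5 0 0 0 60;-0.37 0 0 0 60;0 0 0 0 60;0 0 0 0 60;0 0 0 0 60")

```text
t: 12.95
tcp_pos: [562.4, -20.0, 154.8]
eef_rot: [-0.001, 0.593, 0.805, -0.0]
force: [-0.6, 0.2, 0.5]
gripper_width: 0.7
grip_force: 0.0
```

Call:
send_rows(targets="0 0 0 0 60;0 0 0 0 60;0 0 0 0 60;0 0 0 0 60;0 0 0 0 60")

```text
t: 13.37
tcp_pos: [562.9, -20.2, 155.2]
eef_rot: [0.0, 0.593, 0.805, 0.0]
force: [0.6, -0.2, -0.3]
gripper_width: 0.707
grip_force: 0.0
```

```bash
python3 - <<'E'
from m import *
d=optics.read_camera("wrist");s,R=tool()
h=hsv(d);y=(h[...,0]>20)&(h[...,0]<36)&(h[...,1]>120)&(h[...,2]>50)
for c in blobs(y,60):
    print(cen(c),cv2.boundingRect(c))
    b=cv2.boundingRect(c)
    if b[1]>150:
        for uv in((b[0],b[1]),(b[0]+b[2],b[1]),(b[0],b[1]+b[3]),(b[0]+b[2],b[1]+b[3])):
            print(uv,(R.T@(plane(d,uv,100,fray)-s["tcp_pos"])).round(1),(R.T@(plane(d,uv,44,fray)-s["tcp_pos"])).round(1))
cv2.imwrite("pics/w7.png",cv2.resize(d["color"][60:320,160:480],(0,0),fx=2,fy=2)[:,:,::-1])
E
```

```text
t 13.42 tcp [562.9 -20.3 155.2] yang 17.21 tilt [ 0.0002 -0.    ] w 0.705 grip 0.0 F [-0.2  0.5 -0.3]
[324.54035418 211.17207334] (312, 186, 25, 51)
(312, 186) [26.  -7.5 55.2] [ 12.   -9.7 111.2]
(337, 186) [26.   8.9 55.2] [ 12.   11.4 111.2]
(312, 237) [-10.4  -7.9  55.2] [-34.7 -10.2 111.2]
(337, 237) [-10.4   9.4  55.2] [-34.7  12.  111.2]
```

View pics/w7.png

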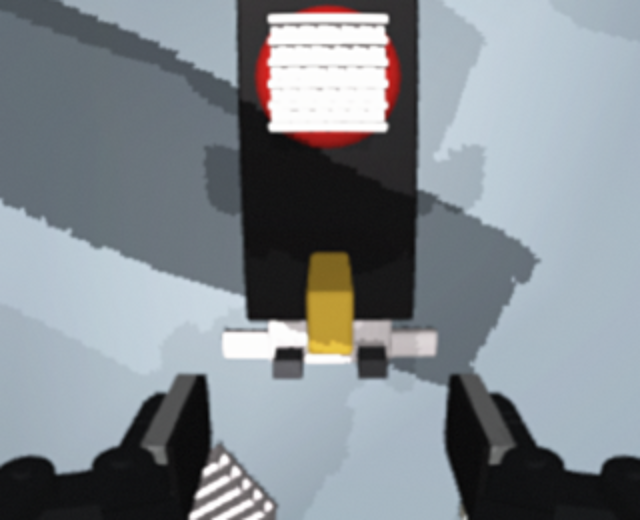

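The sink sits centred and level on the dome (screen centre at 328,75). The tab is centred within 1 mm of the tool axis, so I'll descend and grip.

Call:
send_rows(targets="0.02 0.02 0.5 0 60;0 0 0.7 0 60;0 0 0.7 0 60;0 0 0.5 0 60;0 0 0.4 0 60;0 0 0.2 0 60;0 0 0 0 60;0 0 0 0 60")

```text
t: 14.08
tcp_pos: [563.6, -19.9, 65.4]
eef_rot: [0.0, 0.593, 0.805, 0.0]
force: [-0.0, 0.1, 1.2]
gripper_width: 0.699
grip_force: 0.0
```

Call:
send_rows(targets="0 0 0 0 40;0 0 0 0 30;0 0 0 0 26;0 0 0 0 22;0 0 0 0 19;0 0 0 0 17;0 0 0 0 15;0 0 0 0 10")

```text
t: 14.75
tcp_pos: [563.5, -19.8, 65.5]
eef_rot: [0.0, 0.593, 0.805, 0.0]
force: [-0.5, -0.4, 2.6]
gripper_width: 0.182
grip_force: 58.5
```

Call:
send_rows(targets="0 0 0 0 8;0 0 0 0 8;0 0 0 0 8;0 0 0 0 8")

```text
t: 15.08
tcp_pos: [563.5, -19.8, 65.5]
eef_rot: [0.0, 0.593, 0.805, 0.0]
force: [-0.6, -0.3, 5.4]
gripper_width: 0.177
grip_force: 59.0
```

```bash
cat > v.py <<'E'
from m import *
def look():
    s,R=tool();d=optics.read_camera("wrist")
    g=cv2.cvtColor(d["color"],cv2.COLOR_RGB2GRAY)
    m=(g>110)&(hsv(d)[...,1]<60);
    h=hsv(d)
    c=max(blobs(reds(d),30),key=cv2.contourArea);print("red",cen(c).round(1),cv2.boundingRect(c))
    return s,R,d,g
E
python3 - <<'E'
from v import *
s,R,d,g=look();cv2.imwrite("pics/w8.png",d["color"][:,:,::-1])
E
```

```text
t 15.08 tcp [563.5 -19.8  65.5] yang 17.21 tilt [ 0.0004 -0.0001] w 0.177 grip 59.0 F [-0.6 -0.3  5.4]
red [321.9 141.5] (291, 138, 63, 10)
```

View pics/w8.png

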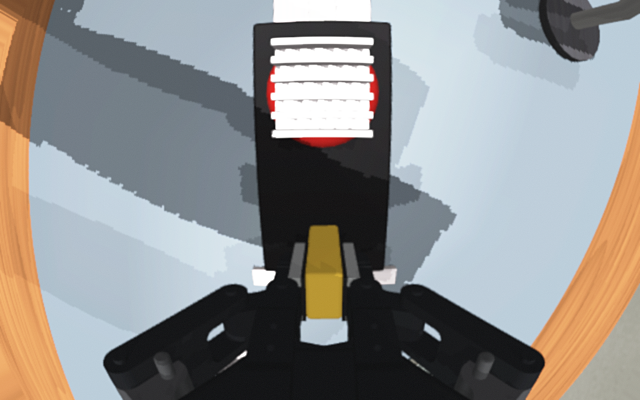

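Tab gripped at 59 N, the sink still balanced at (322,90). The rail marks and the white camera's lens both put the notch about 78 mm ahead. I'll slide gently.

Call:
send_rows(targets="0.01 0 0 0 8;0.02 0 0 0 8;0.03 0 0 0 8;0.04 0 0 0 8;0.05 0 0 0 8;0.05 0 0 0 8;0.05 0 0 0 8;0.05 0 0 0 8")

```text
t: 15.8
tcp_pos: [560.9, -11.8, 65.5]
eef_rot: [0.001, 0.594, 0.805, -0.0]
force: [-1.3, -2.7, 5.9]
gripper_width: 0.182
grip_force: 59.1
```

Call:
send_rows(targets="0.05 0 0 0 8;0.05 0 0 0 8;0.05 0 0 0 8;0.05 0 0 0 8;0.05 0 0 0 8;0.05 0 0 0 8;0.05 0 0 0 8;0.05 0 0 0 8")

```text
t: 16.47
tcp_pos: [557.3, -0.3, 65.5]
eef_rot: [0.001, 0.594, 0.805, -0.0]
force: [-2.1, -2.5, 5.1]
gripper_width: 0.18
grip_force: 59.2
```

```bash
cat >> v.py <<'E'
def st():
    s,R=tool();print("Ftool",(R.T@s["force"]).round(2),"along",((s["tcp_pos"]-np.array([563.5,-19.8,65.5]))@R).round(2))
E
python3 -c "
from v import *
st();look()"
```

```text
t 16.47 tcp [ 5.573e+02 -3.000e-01  6.550e+01] yang 17.18 tilt [ 0.0003 -0.0014] w 0.18 grip 59.2 F [-2.1 -2.5  5.1]
Ftool [-1.73 -2.72 -5.14] along [ 2.044e+01 -2.100e-01  1.000e-02]
t 16.47 tcp [ 5.573e+02 -3.000e-01  6.550e+01] yang 17.18 tilt [ 0.0003 -0.0014] w 0.18 grip 59.2 F [-2.1 -2.5  5.1]
red [321.6 141.4] (291, 138, 63, 10)
```

Call:
send_rows(targets="0.05 0 0 0 8;0.05 0 0 0 8;0.05 0 0 0 8;0.05 0 0 0 8;0.05 0 0 0 8;0.05 0 0 0 8;0.05 0 0 0 8;0.05 0 0 0 8")

```text
t: 17.18
tcp_pos: [553.6, 11.1, 65.5]
eef_rot: [0.001, 0.594, 0.805, -0.001]
force: [-2.4, -1.9, 6.1]
gripper_width: 0.182
grip_force: 59.2
```

Call:
send_rows(targets="0.05 0 0 0 8;0.05 0 0 0 8;0.05 0 0 0 8;0.05 0 0 0 8;0.05 0 0 0 8;0.05 0 0 0 8;0.05 0 0 0 8;0.05 0 0 0 8")

```text
t: 17.85
tcp_pos: [550.0, 22.6, 65.5]
eef_rot: [0.0, 0.594, 0.805, -0.001]
force: [-2.8, -2.6, 6.7]
gripper_width: 0.179
grip_force: 59.2
```

Call:
send_rows(targets="0.05 0 0 0 8;0.05 0 0 0 8;0.05 0 0 0 8;0.05 0 0 0 8;0.05 0 0 0 8;0.05 0 0 0 8;0.05 0 0 0 8;0.05 0 0 0 8")

```text
t: 18.52
tcp_pos: [546.3, 34.0, 65.4]
eef_rot: [0.0, 0.594, 0.805, -0.001]
force: [-2.7, -1.9, 5.5]
gripper_width: 0.176
grip_force: 59.3
```

```bash
python3 -c "
from v import *
st();look()"
```

```text
t 18.52 tcp [546.3  34.   65.4] yang 17.18 tilt [-0.0003 -0.0016] w 0.176 grip 59.3 F [-2.7 -1.9  5.5]
Ftool [-1.01 -3.12 -5.54] along [ 5.651e+01 -5.400e-01 -3.000e-02]
t 18.52 tcp [546.3  34.   65.4] yang 17.18 tilt [-0.0003 -0.0016] w 0.176 grip 59.3 F [-2.7 -1.9  5.5]
red [322.2 141.4] (291, 138, 63, 10)
```

Call:
send_rows(targets="0.05 0 0 0 8;0.05 0 0 0 8;0.05 0 0 0 8;0.05 0 0 0 8;0.05 0 0 0 8;0.04 0 0 0 8;0.03 0 0 0 8;0.02 0 0 0 8")

```text
t: 19.23
tcp_pos: [543.2, 43.9, 65.5]
eef_rot: [0.0, 0.594, 0.805, -0.001]
force: [-3.5, -3.4, 6.8]
gripper_width: 0.182
grip_force: 59.3
```

Call:
send_rows(targets="0.02 0 0 0 8;0.02 0 0 0 8;0.02 0 0 0 8")

```text
t: 19.48
tcp_pos: [542.6, 45.6, 65.5]
eef_rot: [0.0, 0.594, 0.805, -0.001]
force: [-3.3, -2.6, 6.8]
gripper_width: 0.179
grip_force: 59.3
```

Call:
send_rows(targets="0.02 0 0 0 8;0.02 0 0 0 8;0.02 0 0 0 8")

```text
t: 19.73
tcp_pos: [542.1, 47.3, 65.5]
eef_rot: [0.0, 0.594, 0.805, -0.001]
force: [-3.3, -1.9, 6.1]
gripper_width: 0.181
grip_force: 59.3
```

Call:
send_rows(targets="0.02 0 0 0 8;0.02 0 0 0 8;0.02 0 0 0 8")

```text
t: 19.98
tcp_pos: [541.5, 49.0, 65.5]
eef_rot: [0.0, 0.594, 0.805, -0.001]
force: [-2.6, -2.1, 7.3]
gripper_width: 0.18
grip_force: 59.3
```

```bash
python3 -c "
from v import *
st();look()"
```

```text
t 19.98 tcp [541.5  49.   65.5] yang 17.19 tilt [-0.0005 -0.0013] w 0.18 grip 59.3 F [-2.6 -2.1  7.3]
Ftool [-1.28 -3.1  -7.29] along [ 7.223e+01 -6.600e-01 -3.000e-02]
t 19.98 tcp [541.5  49.   65.5] yang 17.19 tilt [-0.0005 -0.0013] w 0.18 grip 59.3 F [-2.6 -2.1  7.3]
red [322.4 141.4] (292, 138, 62, 10)
```

Call:
send_rows(targets="0.02 0 0 0 8;0.02 0 0 0 8")

```text
t: 20.2
tcp_pos: [541.2, 50.1, 65.5]
eef_rot: [0.0, 0.594, 0.805, -0.001]
force: [-2.6, -2.0, 6.3]
gripper_width: 0.18
grip_force: 59.3
```

Call:
send_rows(targets="0.02 0 0 0 8;0.02 0 0 0 8")

```text
t: 20.37
tcp_pos: [540.8, 51.3, 65.5]
eef_rot: [0.0, 0.594, 0.805, -0.001]
force: [-3.0, -2.8, 6.9]
gripper_width: 0.179
grip_force: 59.3
```

Call:
send_rows(targets="0.02 0 0 0 8;0.02 0 0 0 8")

```text
t: 20.53
tcp_pos: [540.4, 52.5, 65.4]
eef_rot: [0.0, 0.594, 0.805, -0.001]
force: [-2.5, -2.3, 6.4]
gripper_width: 0.18
grip_force: 59.3
```

Call:
send_rows(targets="0.02 0 0 0 8;0.02 0 0 0 8")

```text
t: 20.7
tcp_pos: [539.9, 54.0, 65.5]
eef_rot: [-0.0, 0.593, 0.805, -0.0]
force: [-3.0, -0.4, 7.1]
gripper_width: 0.179
grip_force: 59.2
```

Call:
send_rows(targets="0.02 0 0 0 8")

```text
t: 20.78
tcp_pos: [539.7, 54.7, 65.4]
eef_rot: [-0.0, 0.593, 0.805, -0.0]
force: [-3.5, 0.2, 8.1]
gripper_width: 0.181
grip_force: 59.2
```

Call:
send_rows(targets="0.02 0 0 0 8")

```text
t: 20.87
tcp_pos: [539.4, 55.6, 65.4]
eef_rot: [-0.001, 0.593, 0.805, -0.0]
force: [-3.2, 0.9, 7.8]
gripper_width: 0.182
grip_force: 59.2
```

```bash
python3 -c "
from v import *
st();look();st()"
```

```text
t 20.87 tcp [539.4  55.6  65.4] yang 17.2 tilt [-0.0011  0.0006] w 0.182 grip 59.2 F [-3.2  0.9  7.8]
Ftool [ 1.78 -2.81 -7.84] along [79.1  -0.7   0.14]
t 20.87 tcp [539.4  55.6  65.4] yang 17.2 tilt [-0.0011  0.0006] w 0.182 grip 59.2 F [-3.2  0.9  7.8]
red [322.4 141.4] (291, 138, 63, 10)
t 20.92 tcp [539.4  55.8  65.4] yang 17.21 tilt [-0.0012  0.0011] w 0.183 grip 59.3 F [-3.9  2.   7.4]
Ftool [ 3.08 -3.11 -7.36] along [79.38 -0.69  0.17]
```

The pull has turned forward at +3 N, so the ball is dropping into the notch. I'll edge on to its centre.

Call:
send_rows(targets="0.02 0 0 0 8;0 0 0 0 8;0 0 0 0 8;0 0 0 0 8")

```text
t: 21.25
tcp_pos: [539.1, 56.7, 65.4]
eef_rot: [-0.001, 0.593, 0.805, 0.0]
force: [-4.4, 1.2, 7.9]
gripper_width: 0.18
grip_force: 59.3
```

Call:
send_rows(targets="0.02 0 0 0 8;0 0 0 0 8;0 0 0 0 8;0 0 0 0 8")

```text
t: 21.58
tcp_pos: [538.8, 57.4, 65.4]
eef_rot: [-0.001, 0.593, 0.805, 0.0]
force: [-4.5, 2.2, 7.8]
gripper_width: 0.18
grip_force: 59.4
```

Call:
send_rows(targets="0.02 0 0 0 8;0 0 0 0 8;0 0 0 0 8;0 0 0 0 8")

```text
t: 21.92
tcp_pos: [538.8, 57.6, 65.4]
eef_rot: [-0.001, 0.593, 0.805, 0.0]
force: [-3.7, 1.3, 7.1]
gripper_width: 0.174
grip_force: 59.4
```

```bash
python3 -c "
from v import *
st();look()"
```

```text
t 21.92 tcp [538.8  57.6  65.4] yang 17.22 tilt [-0.0012  0.0013] w 0.174 grip 59.4 F [-3.7  1.3  7.1]
Ftool [ 2.37 -3.16 -7.14] along [81.29 -0.69  0.19]
t 21.92 tcp [538.8  57.6  65.4] yang 17.22 tilt [-0.0012  0.0013] w 0.174 grip 59.4 F [-3.7  1.3  7.1]
red [322.4 141.4] (291, 138, 63, 10)
```

Call:
send_rows(targets="0.02 0 0 0 8;0 0 0 0 8;0 0 0 0 8;0 0 0 0 8")

```text
t: 22.3
tcp_pos: [538.7, 57.8, 65.5]
eef_rot: [-0.0, 0.593, 0.805, -0.0]
force: [-3.1, 0.3, 8.0]
gripper_width: 0.178
grip_force: 59.3
```

Call:
send_rows(targets="0.02 0 0 0 8;0 0 0 0 8;0 0 0 0 8;0 0 0 0 8")

```text
t: 22.63
tcp_pos: [538.7, 57.9, 65.5]
eef_rot: [-0.0, 0.593, 0.805, -0.001]
force: [-3.9, -1.6, 7.2]
gripper_width: 0.177
grip_force: 59.3
```

Call:
send_rows(targets="0.02 0 0 0 8;0 0 0 0 8;0 0 0 0 8;0 0 0 0 8")

```text
t: 22.97
tcp_pos: [538.7, 57.9, 65.5]
eef_rot: [0.0, 0.594, 0.805, -0.001]
force: [-3.4, -3.2, 7.5]
gripper_width: 0.18
grip_force: 59.3
```

```bash
python3 -c "
from v import *
st();look()"
```

```text
t 22.97 tcp [538.7  57.9  65.5] yang 17.18 tilt [-0.0005 -0.0018] w 0.18 grip 59.3 F [-3.4 -3.2  7.5]
Ftool [-2.06 -4.23 -7.48] along [81.59 -0.73 -0.1 ]
t 22.97 tcp [538.7  57.9  65.5] yang 17.18 tilt [-0.0005 -0.0018] w 0.18 grip 59.3 F [-3.4 -3.2  7.5]
red [322.3 141.3] (292, 138, 62, 10)
```

The carriage is seated: it has stopped at 81.6 mm and the force has swung from +3 to -2 N. I'll ease back one small step to unload it and check the sink.

Call:
send_rows(targets="-0.02 0 0 0 8;0 0 0 0 8;0 0 0 0 8;0 0 0 0 8;0 0 0 0 8;0 0 0 0 8;0 0 0 0 8;0 0 0 0 8")

```text
t: 23.68
tcp_pos: [538.7, 57.8, 65.4]
eef_rot: [-0.0, 0.593, 0.805, -0.001]
force: [-2.9, -1.2, 7.4]
gripper_width: 0.179
grip_force: 59.4
```

```bash
python3 - <<'E'
from v import *
st();s,R,d,g=look();st()
def box(g,y0=20,y1=137):
    m=np.zeros(g.shape,bool);m[y0:y1,262:385]=(g[y0:y1,262:385]>170)
    pts=np.argwhere(m)[:,::-1].astype(np.float32);return cv2.boundingRect(pts),cv2.minAreaRect(pts)
g0=cv2.imread("pics/w8.png",0)
for G in(g0,g):
    print(box(G,34),[np.flatnonzero(G[28:140,a:b].mean(1)>150)[[0,-1]]+28 for a,b in((280,290),(355,365))])
E
```

```text
t 23.68 tcp [538.7  57.8  65.4] yang 17.19 tilt [-0.0008 -0.0008] w 0.179 grip 59.4 F [-2.9 -1.2  7.4]
Ftool [-0.25 -3.16 -7.39] along [ 8.147e+01 -7.200e-01  2.000e-02]
t 23.68 tcp [538.7  57.8  65.4] yang 17.19 tilt [-0.0008 -0.0008] w 0.179 grip 59.4 F [-2.9 -1.2  7.4]
red [322.3 141.4] (292, 138, 62, 10)
t 23.73 tcp [538.7  57.8  65.4] yang 17.19 tilt [-0.0008 -0.0008] w 0.176 grip 59.4 F [-3.4 -2.   8. ]
Ftool [-0.91 -3.87 -8.03] along [ 8.148e+01 -7.400e-01  2.000e-02]
((270, 37, 104, 100), ((321.5, 86.5), (99.0, 103.0), 90.0)) [array([ 37, 137]), array([ 37, 136])]
((270, 37, 104, 100), ((321.5, 86.5), (99.0, 103.0), 90.0)) [array([ 38, 137]), array([ 37, 137])]
```

The carriage is seated in the notch with under 1 N along the rail, and the sink looks unchanged in the camera. Handing in.

```bash
python3 -c "
from cell import order
print(order.finish_job())"
```

```text
the job is handed in; nothing more can be done
None
```

The job is handed in, not yet judged: the heat sink sits level on the dome, the carriage clicked into the notch after 81.5 mm of travel, and the fingers still grip the tab; I viewed 11 pictures, one over the limit of 10.

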